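# Hang a freshly lacquered prototype board on the drying bar with an S-hook

## Robot

A 6-joint arm with a two-finger parallel gripper is mounted at the origin on the work surface. World frame = base frame: x ahead of the robot, y to its left, z up, the work surface at z = 0. Lengths are in m, angles in rad, forces in N, time in s.
With the tool pointing down it reaches from about 0.3 to 0.775 m from the base axis. Payload 14.6 kg.
Tool frame: the origin (TCP) lies at the very end of the fingers, on their centre line; the grasp point (between the pads) lies 19 mm behind it; z points along the fingers, y is the line along which they close (so a half turn about z gives the same grasp; the last joint's range is limited). The gripper opens to 94 mm and grips with 3 to 60 N. Pads are 16 mm wide; open, the fingers measure 119 mm over their backs; the gripper's body (75 mm by 177 mm) begins 78 mm behind the grasp point.
Start: joints at [1.198, 0.3, 1.521, -0, 1.321, -0.067], TCP at [0.166, 0.524, 0.205] pointing down, gripper open.
Joint ranges: [-3.03, 3.03], [-0.79, 2.21], [0.23, 2.52], [-1.04, 4.18], [0, 3.07], [-2.55, 2.55]. Speed limits (rad/s): [2.22, 2.22, 2.57, 3.14, 3.14, 3.14].

## Interface

Orientations are given as [roll, pitch, yaw] about the fixed x, y, z axes, in that order (R = Rz(yaw) Ry(pitch) Rx(roll)).
In Python, from station import ctrl gives the robot as it stands.
- The arm moves only by the tool move_arm, never from a script. Its argument "increments" is a list of rows, each a list of 7 numbers: the opening, from 0 (shut) to 1 (fully open), then the shift along the tool's x, y, z in units of 50 mm (1.0 is 50 mm), then the turn, a rotation vector about the tool's x, y, z in rad. In form: [[claw, tx, ty, tz, rx, ry, rz], ...]. A call has 1 to 20 rows; each row shifts and turns the commanded pose from where the row before left it, along the tool's axes as they then stand; what a row does not reach is not made up. A row lasts 1/10 s, in which the tool goes at most 50 mm and 8.59 degrees, less where a joint would pass 70% of its speed; a pose out of reach is approached as far as the arm can. A call is refused whole if a number of a shift passes 1 or a number of a turn 0.15, either way. A call with a gripper value outside its range is refused whole. The fingers move at their own pace and stop on an object; "force" is the grip in N (left out, the last holds). Time passes only in rows, so rows that do not move let the fingers close. It gives the time, the measured TCP pose, the force, the opening and the grip force at its end, in the units of the state.
- ctrl.get_obs(): the state, without advancing time (a new reading comes with each control period).
- ctrl.camera(name): name is "side" or "top" or "wrist"; returns a dict with "color" (400x640x3 uint8, blue, green, red), "K" (3x3 intrinsics, pixels), "distortion" ([k1, k2, p1, p2, k3] as OpenCV has them; the pictures are not rectified), "pose" (4x4, takes a point from camera to world coordinates); the wrist camera has in their place "tool_from_camera" (4x4, takes a point from camera to tool coordinates, whose origin is the TCP and whose axes are the flange's). Camera axes: x right, y down, z forward; pixel columns grow to the right and rows downward; lengths in m; the calibration is good to about 2 mm. A picture is of the moment at which its call begins: read the wrist's pose just before it. There is no depth.
- ctrl.hand_in(): hands the job in; it is judged then, once.
Trained networks look in a picture, given as the dict that the camera call returned (one of the last four; its "shot" number tells which), for a name from the list of things; names that differ only in an ending like _2 or _b are one class to them, and where a whole thing is asked for, a point or a joint stands for the part that bears it (a point fixed in the world has none). Each returns a list of dicts, best first, with "conf" (0 to 1); they miss things now and then, are a little off and sometimes report something else, mostly with a low value. They report only what shows in the picture. A call takes as long as a camera call. They do not tell look-alikes from the thing itself.
- ctrl.cut_out(name, picture): "mask" (400x640 bool, what is visible of it) and "centre" ([row, column] in pixels, amid what is visible of it).
The state is a dict: "time_s": time; "qpos": joint angles; "joint_vel": joint speeds; "tau": joint torques, N m; "ee_pos": TCP position; "eef_rot": TCP orientation; "force": force on the tool from outside, world axes, zero at the start; "moment": the same for the moment, N m; "grip_width": finger opening in m; "grip_force": force on a finger pad.
Only numpy, scipy, OpenCV 4.12 (cv2) and the standard library are available. Lean on these libraries where they do the work, as an engineer would, in place of code of your own. Each camera call takes 0.05 s, during which the arm holds its last target. There are 200 camera calls.

## Task

The board with the metal hanging strap has just been lacquered: take the S-hook off the drying bar by its orange sleeve, feel its lower tip gently through the small hole in the strap, lift the board out of the rack on the hook and hang hook and board back on the bar, letting the bar take the weight softly before you let go, and leave the board hanging still. Do not touch the board or strap with the gripper, do not force the hook against them, and leave the other things alone.

Things in the scene. Friction and masses are not known exactly. Their poses are not given: they have to be found in the camera images.
- hook: S-hook of 4 mm round steel wire, 89 mm high, 60 g, hanging still on the bar, flat in its own x-z plane (z up). Origin: centre of the orange square sleeve (10 x 10 mm, 26 mm long in z) on its upright shank; grip it there, across y. Above it the wire turns over to -x in a half circle, radius 20 mm about (x -20, z +10), ending in a 9 mm black ball at (-41, +4), open downward.
- hook_apex (a point): Inside of the top of the hook's upper bend, which sits on the bar: (x -20, z +28) mm in the hook's frame, straight above hook_low. Not measured while held.
- hook_low (a point): Wire centre at the lowest point of the hook's lower bend, (x -20, z -57) mm in the hook's frame; the board is to hang from here. Below the sleeve the wire slopes back from (0, -12) to (-30, -41), then rounds a bend of radius 11 mm about (-20, -46) and runs into the tip. Not measured while held.
- hook_tip (a point): Centre of the rounded end (2 mm radius) of the hook's lower tip, (x -0.6, y 0, z -47.5) mm in the hook's frame. The last 16 mm of wire before it are straight and point along hook +x and 30 degrees upward, open toward +x. Not measured while held.
- stand: Fixed drying stand: a level round steel bar, 8 mm thick, 300 mm long along the stand's y, centre line 250 mm above the table, on two thin posts at y -150 and +150 mm (tops 10 mm above the bar's centre line), over a low aluminium drip tray (130 mm along x, 14 mm high). Origin on the table under the bar's middle. Only the one hook hangs on it.
- bar_mid (a point): Middle of the bar on its centre line, axes parallel to the stand's. A hook resting on the bar has its origin 20 mm to +x and 24 mm below the centre line.
- rack: Fixed black and blue slotted board rack, 150 mm long (x), 122 mm wide (y), 68 mm high, base 8 mm thick. Two upright cheeks at -y and +y have five facing vertical grooves 25 mm apart along x (-50 to +50), 4.5 mm wide, 4 mm deep. A board stands on the base in two facing grooves with about 1 mm of play and is drawn out straight up, 60 mm. Origin: centre of the underside.
- board: Wet-lacquered yellow-brown board, 100 mm wide (y), 80 mm high (z), 3 mm thick (x), about 0.12 kg, upright in the rack. Origin: centre of its lower edge. An aluminium hanging strap is screwed on its +x face (see strap_screw). Fingers must not touch board or strap, and the hook may press on them with a few newtons only (8 N is too much).
- strap_screw (a point): The strap's screw: y 0, z 73 mm on the board, axes as the board's. Strap: 22 mm wide, 3 mm thick (board x +1.5 to +4.5), standing past the board's top. Hole: 9 mm wide, centred on the strap 32 mm from the screw; square end 10.5 mm further. It is screwed tight, leaning up to 0.55 rad to either side (about x, at the screw); the lean is NOT measured: feel or see it.
- board2: Bystander: green board without strap, 100 mm wide, 70 mm high, 3 mm thick, standing in the same rack 50 mm before or behind the other. Origin: centre of its lower edge.
- jar: Bystander: amber lacquer jar with red lid, 56 mm diameter, 85 mm tall, standing. Origin: centre of its underside.
- pliers: Bystander: orange-handled pliers, about 165 mm long, 18 mm high, lying on the table. Origin: under the pivot.
- spool: Bystander: yellow wire spool, 60 mm diameter, 34 mm high, standing on its flange. Origin: centre of its underside.
Mind the look-alikes: they are no part of the job. Several things look just like the rack: the one meant starts farthest from the robot's base.

How it is judged:
On the way, in this order (a step that is already met when the one before it is completed fails the run):
1. the hook is held and off the bar (contact force between hook and the fingers above 1 N and distance of hook from where it was at the start of the episode above 0.05 m and contact force between hook and stand below 0.05 N), for 0.2 s.
2. the board hangs clear of the rack on the held hook (contact force between hook and the fingers above 1 N and height (world z) of board above 0.07 m and contact force between board and rack below 0.05 N and contact force between hook and board above 0.5 N), for 0.2 s.
3. the bar takes weight while the hook is still held (contact force between hook and the fingers above 1 N and contact force between hook and stand above 0.4 N and contact force between hook and board above 0.5 N), for 0.1 s.
At the end, for the whole second after the job is handed in: The hook hangs by its upper bend on the bar, within 130 mm of its middle, released; the board hangs on the hook by the strap's hole, touching neither stand, tray nor rack, nearly still (under 60 mm/s). Bystanders are within 15 mm of where they were (contact force between hook and stand above 0.8 N and contact force between hook and board above 0.5 N and contact force between board and stand below 0.05 N and contact force between board and rack below 0.05 N and contact force between hook and the fingers below 0.05 N and height (world z) of hook above 0.2 m and height (world z) of board above 0.04 m and y of hook in the frame of stand between -0.13 and 0.13 m and linear speed of board below 0.06 m/s).
It fails at once if the hook is forced against board or strap (8 N or more) (contact force between hook and board above 8 N).
It fails at once if the hook is slammed or pressed on the stand (15 N or more) (contact force between hook and stand above 15 N).
It fails at once if the gripper or arm touches the lacquered board or its strap (contact force between any of the fingers, the arm and board above 0.2 N).
It fails at once if a bystander is disturbed (distance of any of board2, jar, pliers, spool from where it was at the start of the episode above 0.015 m).
It also fails if it takes over 72 s, if anything falls off the work surface, if the arm or the gripper's body presses on something with over 40 N, if the wrist force passes 120 N, or if a joint passes its speed limit or range.

## Working session

There is one attempt and no reset: what is moved stays moved. The work goes in short steps, Python scripts to look and compute and a tool call to move; the robot and the scene stay as the last step left them, time stands still between calls to the robot, and variables do not carry over. Pictures are saved under pics/ and viewed, at most 10 in all, crops included, and the job is handed in when it is done.

Besides the shell and the picture viewer there is one more tool, called after ">>>" as name(argument=value, ...), one argument or row to a line, values as JSON. move_arm: Moves the arm, as the interface text tells. Its arguments: {"type":"object","properties":{"increments":{"type":"array","items":{"type":"array","items":{"type":"number"}}},"force":{"type":"number"}},"required":["increments"]}

```bash
mkdir -p pics; cat > h.py <<'E'
import numpy as np, cv2
from station import ctrl
from scipy.spatial.transform import Rotation as R
def ray(pic,uv,pose=None):
    P=pic['pose'] if pose is None else pose
    n=cv2.undistortPoints(np.array([[uv]],float),np.array(pic['K']),np.array(pic['distortion']))[0,0]
    P=np.array(P); d=P[:3,:3]@np.array([n[0],n[1],1]); return P[:3,3],d/np.linalg.norm(d)
def atz(pic,uv,z,pose=None):
    o,d=ray(pic,uv,pose); return o+d*(z-o[2])/d[2]
def tri(rays):
    A=np.zeros((3,3));b=np.zeros(3)
    for o,d in rays:
        M=np.eye(3)-np.outer(d,d);A+=M;b+=M@o
    p=np.linalg.solve(A,b); return p,[float(np.linalg.norm((np.eye(3)-np.outer(d,d))@(p-o))) for o,d in rays]
def proj(pic,pts,pose=None):
    P=np.linalg.inv(np.array(pic['pose'] if pose is None else pose))
    r,_=cv2.Rodrigues(P[:3,:3]); return cv2.projectPoints(np.array(pts,float).reshape(-1,3),r,P[:3,3],np.array(pic['K']),np.array(pic['distortion']))[0][:,0]
def wpose(pic,obs):
    T=np.eye(4);T[:3,:3]=R.from_euler('xyz',obs['eef_rot']).as_matrix();T[:3,3]=obs['ee_pos'];return T@np.array(pic['tool_from_camera'])
E
python3 - <<'E'
from h import *
o=ctrl.get_obs();print(o)
for n in ['side','top']:
    p=ctrl.camera(n);cv2.imwrite(f'pics/{n}0.png',p['color']);print(n,np.round(p['pose'],3).tolist(),np.array(p['K'])[0,0])
    for name in ['hook','stand','rack','board','board2','jar','pliers','spool','hook_tip','strap_screw','bar_mid','hook_low','hook_apex']:
        print(name,[(np.round(c['centre'],0).tolist(),round(c['conf'],2),int(c['mask'].sum())) for c in ctrl.cut_out(name,p)])
E
```

```text
{'time_s': 0.0, 'qpos': array([ 1.19840745e+00,  3.00498780e-01,  1.52155447e+00,  2.24401926e-06,
        1.32070759e+00, -6.65700952e-02]), 'joint_vel': array([-0.00031294,  0.00090598,  0.00061465, -0.00158421,  0.00036091,
       -0.00028325]), 'tau': array([-3.23398643e-03, -5.31807268e+01, -3.52729905e+01,  7.07159517e-02,
        2.44596071e-02, -1.13248911e-04]), 'ee_pos': array([0.16548451, 0.52424713, 0.20488241]), 'eef_rot': array([-3.14042720e+00, -7.98775528e-05,  2.83577327e+00]), 'force': array([ 0.00944717, -0.25427996, -0.66132299]), 'moment': array([ 0.01368509, -0.05040618,  0.01854141]), 'grip_force': 0.0, 'grip_width': 0.0938358724593991}
side [[0.691, -0.376, 0.617, -0.122], [-0.723, -0.374, 0.581, -0.661], [0.013, -0.848, -0.531, 0.761], [0.0, 0.0, 0.0, 1.0]] 490.9405204656163
hook [([213.0, 377.0], 0.7, 175)]
stand [([291.0, 382.0], 0.71, 8450), ([208.0, 249.0], 0.3, 272)]
rack [([252.0, 170.0], 0.75, 3618), ([224.0, 247.0], 0.67, 2208)]
board [([207.0, 250.0], 0.84, 315), ([210.0, 238.0], 0.72, 439), ([289.0, 384.0], 0.41, 8467)]
board2 [([207.0, 250.0], 0.84
[... 389 characters left out ...]
.0], 0.57, 131)]
top [[-0.127, -0.972, 0.198, 0.33], [-0.992, 0.125, -0.027, 0.001], [0.001, -0.2, -0.98, 1.167], [0.0, 0.0, 0.0, 1.0]] 391.3629212036358
hook []
stand [([202.0, 374.0], 0.67, 4917)]
rack [([230.0, 240.0], 0.61, 2150), ([304.0, 243.0], 0.57, 2486)]
board [([222.0, 239.0], 0.68, 90), ([240.0, 240.0], 0.51, 138)]
board2 [([222.0, 239.0], 0.68, 90), ([240.0, 240.0], 0.51, 138)]
jar [([150.0, 302.0], 0.55, 342)]
pliers [([282.0, 311.0], 0.72, 517)]
spool [([154.0, 263.0], 0.53, 344)]
hook_tip [([203.0, 376.0], 0.74, 4876), ([182.0, 377.0], 0.54, 61)]
strap_screw [([239.0, 234.0], 0.47, 126)]
bar_mid [([203.0, 372.0], 0.78, 4703)]
hook_low []
hook_apex [([186.0, 376.0], 0.49, 84)]
```

```bash
python3 - <<'E'
from h import *
a=cv2.imread('pics/side0.png');b=cv2.imread('pics/top0.png')
cv2.imwrite('pics/c1.png',cv2.resize(a[130:360,100:540],(800,418),interpolation=3))
cv2.imwrite('pics/c2.png',cv2.resize(b[100:350,180:460],(672,600),interpolation=3))
E
```

```text
(no output)
```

View pics/c1.png

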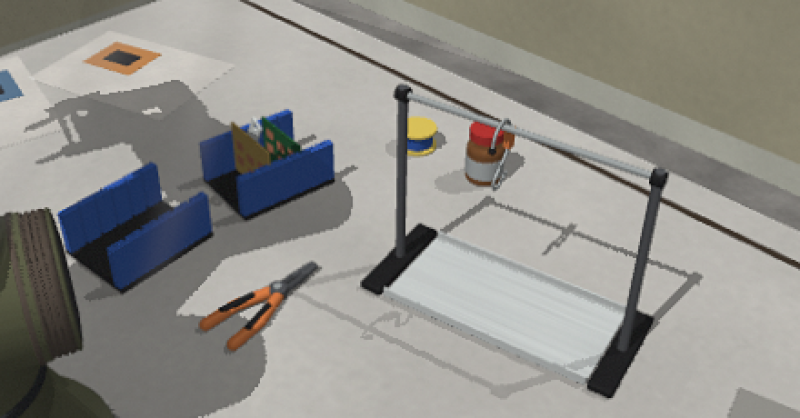

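View pics/c2.png

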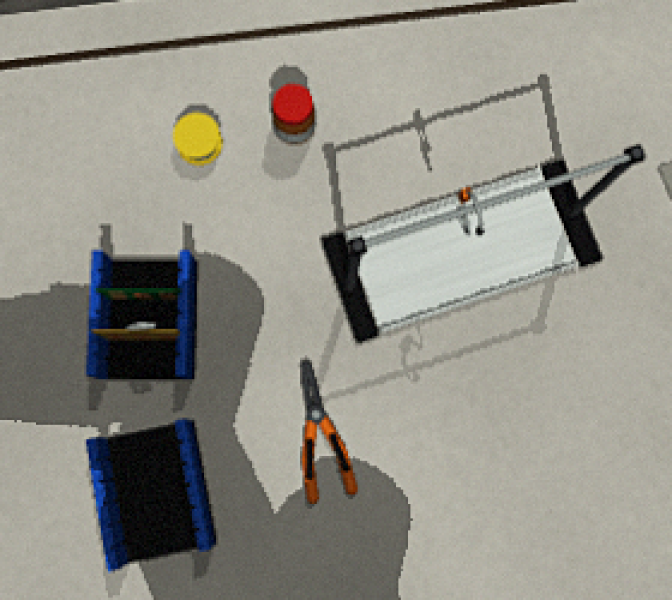

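Two look-alike racks show in the full top picture. The far one is at about px (240,230) and holds the brown board (y≈238), green board (y≈222) and the strap. The near one, at px (243,304), is empty. The far rack fits because it is farthest from the base and holds both boards, and this enlarged crop confirms it. In the top crop the strap is at (140,326), on the far (+x) side of the brown board. The hook's sleeve is at (464,194), also on the +x side of the bar.

```bash
python3 - <<'E'
from h import *
t=ctrl.camera('top');s=ctrl.camera('side')
T=lambda x,y:ray(t,(180+x/2.4,100+y/2.4)); S=lambda x,y:ray(s,(100+x/1.818,130+y/1.818))
def show(n,a,b):
    p,e=tri([T(*a),S(*b)]);print(n,np.round(p*1000,1),np.round(np.array(e)*1000,1));return p
L=show('postL',(357,246),(403,92));Rr=show('postR',(632,153),(658,178));h=show('sleeve',(464,194),(508,141))
d=Rr-L;print('yaw stand (y axis L dir)',np.arctan2(d[1],d[0]),np.linalg.norm(d[:2]))
for n,u in dict(bL=(90,331),bR=(178,335),gL=(97,291),gR=(180,292)).items():
    z=.088 if n[0]=='b' else .078
    print(n,np.round(atz(t,(180+u[0]/2.4,100+u[1]/2.4),z)*1000,1))
for n,u in dict(nl=(87,377),fl=(93,252),fr=(194,252),nr=(192,379)).items(): print('rack top',n,np.round(atz(t,(180+u[0]/2.4,100+u[1]/2.4),.068)*1000,1))
for n,z in [('jar',.085),('spool',.034),('pliers',.01)]:
    print(n,[np.round(atz(t,c['centre'][::-1],z)*1000) for c in ctrl.cut_out(n,t)[:1]])
w=ctrl.camera('wrist');print(np.round(w['tool_from_camera'],3).tolist(),w['K'][0])
E
```

```text
postL [518.1 -66.  252.4] [0.7 0.7]
postR [ 578.7 -358.8  249.6] [0.2 0.2]
sleeve [ 564.1 -185.5  220.5] [1.1 1.1]
yaw stand (y axis L dir) -1.3665734943983945 0.29902715329457497
bL [491.  242.2  88. ]
bR [473.6 141.5  88. ]
gL [538.7 232.4  78. ]
gR [525.1 135.5  78. ]
rack top nl [440.7 254.6  68. ]
rack top fl [588.4 235.5  68. ]
rack top fr [572.9 115.3  68. ]
rack top nr [423. 133.  68.]
jar [array([718., -25.,  85.])]
spool [array([725.,  90.,  34.])]
pliers [array([341.,   3.,  10.])]
[[-0.001, -0.974, -0.226, 0.065], [1.0, -0.001, 0.0, 0.001], [-0.0, -0.226, 0.974, -0.179], [0.0, 0.0, 0.0, 1.0]] [295.66090328   0.         320.51589643]
```

>>> move_arm(
  increments=[
    [1,-0.684,-0.368,0,0,0,0],
    [1,-0.684,-0.368,0,0,0,0],
    [1,-0.684,-0.368,0,0,0,0],
    [1,-0.684,-0.368,0,0,0,0],
    [1,-0.684,-0.368,0,0,0,0],
    [1,-0.684,-0.368,0,0,0,0],
    [1,-0.684,-0.368,0,0,0,0],
    [1,-0.684,-0.368,0,0,0,0],
    [1,-0.684,-0.368,0,0,0,0],
    [1,-0.684,-0.368,0,0,0,0],
    [1,-0.684,-0.368,0,0,0,0],
    [1,-0.684,-0.368,0,0,0,0],
    [1,0,0,0,0,0,0.1485],
    [1,0,0,0,0,0,0.1485],
    [1,0,0,0,0,0,0.1485],
    [1,0,0,0,0,0,0.1485],
    [1,0,0,0,0,0,0.1485],
    [1,0,0,0,0,0,0.1485],
    [1,0,0,0,0,0,0.1485],
    [1,0,0,0,0,0,0.1485],
  ],
)

```text
time_s: 3.7
ee_pos: [0.4905, 0.1904, 0.2055]
eef_rot: [3.142, 0.0, 1.642]
force: [-0.8, 0.7, 0.4]
grip_width: 0.0941
grip_force: 0.0
```

>>> move_arm(
  increments=[
    [1,0,0,0,0,0,0.1485],
    [1,0,0,0,0,0,0.1485],
    [1,0,0,0,0,0,0.1485],
    [1,0,0,0,0,0,0.1485],
    [1,0,0,0,0,0,0.1485],
    [1,0,0,0,0,0,0.1485],
    [1,0,0,0,0,0,0.1485],
    [1,0,0,0,0,0,0.1485],
    [1,0,0,0,0,0,0.1485],
    [1,0,0,0,0,0,0.1485],
    [1,0,0,0,0,0,0.1485],
    [1,0,0,0,0,0,0.1485],
    [1,0,0,0,0,0,0],
    [1,0,0,0,0,0,0],
  ],
)

```text
time_s: 5.1
ee_pos: [0.4905, 0.1904, 0.2055]
eef_rot: [-3.142, -0.0, -0.13]
force: [-0.2, 0.2, 1.6]
grip_width: 0.0942
grip_force: 0.0
```

```bash
cat >> h.py <<'E'
def plan(pos,rpy,o=None):
    o=o or ctrl.get_obs();R0=R.from_euler('xyz',o['eef_rot']);R1=R.from_euler('xyz',rpy)
    print('t(50mm) before turning',np.round(R0.inv().apply(np.array(pos)-o['ee_pos'])/.05,3),'after',np.round(R1.inv().apply(np.array(pos)-o['ee_pos'])/.05,3),'rot',np.round((R0.inv()*R1).as_rotvec(),4))
E
python3 - <<'E'
from h import *
o=ctrl.get_obs();w=ctrl.camera('wrist');print(o['time_s'],o['ee_pos'],o['eef_rot'],o['qpos'])
np.savez('w1.npz',color=w['color'],pose=wpose(w,o))
cv2.imwrite('pics/w1.png',w['color'])
for n in ['strap_screw','board','board2','rack']: print(n,[(np.round(c['centre'],0).tolist(),round(c['conf'],2),int(c['mask'].sum())) for c in ctrl.cut_out(n,w)])
# tilted pose: tool z=-sin40 ex - cos40 ez
y=-.135;ex=np.array([np.cos(y),np.sin(y),0]);a=np.radians(40)
z=-np.sin(a)*ex-np.array([0,0,np.cos(a)]);yt=np.array([np.sin(y),-np.cos(y),0]);x=np.cross(yt,z)
plan([.527,.184,.163],R.from_matrix(np.c_[x,yt,z]).as_euler('xyz'),o)
E
```

```text
5.1 [0.49046863 0.19038531 0.20547457] [-3.14157625e+00 -4.71112819e-05 -1.29602541e-01] [ 3.00647685e-01  2.46681550e-01  1.58857443e+00 -4.91447649e-06
  1.30628701e+00  2.00104784e+00]
strap_screw [([186.0, 321.0], 0.96, 1496)]
board [([143.0, 318.0], 0.92, 692), ([194.0, 319.0], 0.75, 1471)]
board2 [([143.0, 318.0], 0.92, 692), ([194.0, 319.0], 0.75, 1471)]
rack [([318.0, 330.0], 0.66, 4788), ([155.0, 317.0], 0.62, 11251)]
t(50mm) before turning [0.741 0.032 0.85 ] after [1.114 0.028 0.174] rot [ 0.0019 -0.6982  0.0052]
```

View pics/w1.png

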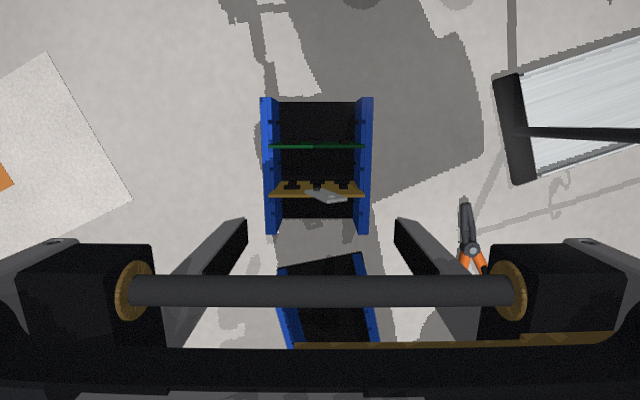

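The wrist picture shows the far rack with the green board at y≈146 and the brown board at y≈193. The pale strap is at about (325,197), leaning to the right (−y). Next I tilt the camera to see the strap face-on.

>>> move_arm(
  increments=[
    [1,0,0,0,0,-0.14,0],
    [1,0,0,0,0,-0.14,0],
    [1,0,0,0,0,-0.14,0],
    [1,0,0,0,0,-0.14,0],
    [1,0,0,0,0,-0.14,0],
    [1,0.371,0.01,0.058,0,0,0],
    [1,0.371,0.01,0.058,0,0,0],
    [1,0.371,0.01,0.058,0,0,0],
    [1,0,0,0,0,0,0],
    [1,0,0,0,0,0,0],
  ],
)

```text
time_s: 6.35
ee_pos: [0.5266, 0.184, 0.1631]
eef_rot: [-3.141, 0.7, -0.134]
force: [0.5, 0.1, 0.2]
grip_width: 0.0939
grip_force: 0.0
```

```bash
python3 - <<'E'
from h import *
o=ctrl.get_obs();w=ctrl.camera('wrist');print(o['time_s'],o['ee_pos'],o['eef_rot'],o['qpos'])
np.savez('w2.npz',color=w['color'],pose=wpose(w,o),K=w['K'],D=w['distortion'])
c=w['color'][100:300,190:450];cv2.imwrite('pics/w2.png',cv2.resize(c,(780,600),interpolation=3))
for n in ['strap_screw','board']: print(n,[(np.round(c['centre'],0).tolist(),round(c['conf'],2),int(c['mask'].sum())) for c in ctrl.cut_out(n,w)])
E
```

```text
6.35 [0.52664971 0.1839891  0.16305277] [-3.14126096  0.70048854 -0.1335783 ] [0.17474681 0.77002799 1.06361359 0.21485349 1.97616321 1.89549792]
strap_screw [([158.0, 317.0], 0.91, 5603)]
board [([107.0, 310.0], 0.95, 5926), ([165.0, 318.0], 0.88, 5651)]
```

View pics/w2.png

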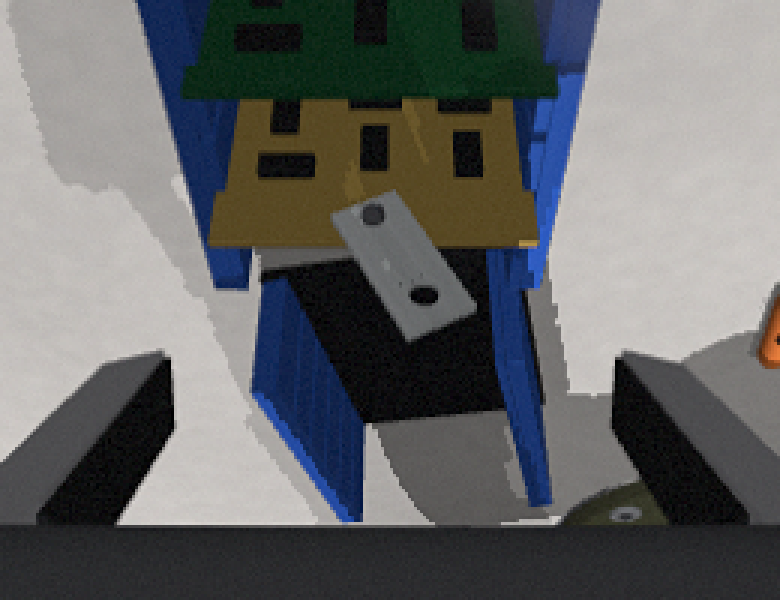

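Picture w2 shows the strap face-on, with the screw at crop (373,214), the hole at (425,295), the end corners at (410,341) and (477,307), and the board's top corners at (210,245) and (538,246). I'll fit the board pose and the lean to these points.

```bash
cat > fit.py <<'E'
from h import *
from scipy.optimize import least_squares
w=np.load('w2.npz');pic=dict(K=w['K'],distortion=w['D'],pose=w['pose'])
uv=np.array([(210,245),(538,246),(373,214),(425,295),(410,341),(477,307),(332,215),(395,191)])/3+[190,100]
def pts(p):
    x,y,z,yaw,l=p
    u=np.array([0,np.sin(l),np.cos(l)]);v=np.array([0,np.cos(l),-np.sin(l)]);s=np.array([4.5,0,73])
    P=[[1.5,50,80],[1.5,-50,80],s,s+32*u,s+42.5*u+11*v,s+42.5*u-11*v,s-8*u+11*v,s-8*u-11*v]
    return R.from_euler('z',yaw).apply(np.array(P)/1000)+[x,y,z]
f=lambda p:(proj(pic,pts(p))-uv)
g=lambda q:f([q[0],q[1],.008,q[2],q[3]])
E
python3 - <<'E'
from fit import *
r=least_squares(lambda q:g(q)[:6].ravel(),[.483,.19,-.135,-.4],x_scale=.1);print(r.x,'\n',g(r.x).round(1).tolist())
r2=least_squares(lambda p:f(p)[:6].ravel(),[.483,.19,.008,-.135,-.4],x_scale=.1);print(r2.x,f(r2.x).round(1).tolist())
for p in ([*r.x[:2],.008,*r.x[2:]],r2.x): print('hole',pts(p)[3],'board yaw',p[3])
# check in the top picture
t=ctrl.camera('top');p=[*r.x[:2],.008,*r.x[2:]];print('top crop px',((proj(t,pts(p)[:4])-[180,100])*2.4).round(1).tolist())
# approach plan for hook
psi=.2043;mid=np.array([.5484,-.2124,.25]);ex=np.array([np.cos(psi),np.sin(psi),0]);ey=np.array([-np.sin(psi),np.cos(psi),0])
hk=mid+.02*ex+.023*ey+[0,0,-.024];print('hook',hk)
plan(hk+[0,0,.12],[np.pi,0,psi])
E
```

```text
[ 0.48534322  0.19651407 -0.13858056 -0.48831864] 
 [[-0.7, -0.5], [0.4, -0.5], [0.3, 1.9], [0.1, 0.1], [-0.3, -1.0], [0.2, 0.1], [-0.8, -0.0], [-0.5, -0.3]]
[ 0.4847955   0.19657966  0.00756224 -0.13942831 -0.48850518] [[-0.5, -0.5], [0.3, -0.4], [0.3, 2.0], [0.1, 0.1], [-0.3, -1.1], [0.1, 0.1], [-0.7, 0.0], [-0.5, -0.2]]
hole [0.48772629 0.18102384 0.10925993] board yaw -0.13858055619673776
hole [0.48716471 0.18108219 0.10881937] board yaw -0.13942831439643544
top crop px [[86.7, 329.1], [172.9, 330.2], [131.0, 327.8], [139.5, 324.9]]
hook [ 0.56331778 -0.18582069  0.226     ]
t(50mm) before turning [-1.034  7.234 -3.892] after [-0.785  7.394 -3.641] rot [-0.1186  0.6918 -0.3239]
```

>>> move_arm(
  increments=[
    [1,0,0,-0.5,0,0.14,0],
    [1,0,0,-0.5,0,0.14,0],
    [1,0,0,0,0,0.14,0],
    [1,0,0,0,0,0.14,0],
    [1,0,0,0,0,0.14,0],
    [1,0,0,0,0,0,-0.113],
    [1,0,0,0,0,0,-0.113],
    [1,0,0,0,0,0,-0.112],
    [1,0,0,-0.9,0,0,0],
    [1,0,0,-0.9,0,0,0],
    [1,0,0,-0.9,0,0,0],
    [1,0,0,0,0,0,0],
    [1,0,0,0,0,0,0],
  ],
)

```text
time_s: 7.85
ee_pos: [0.5558, 0.1801, 0.3391]
eef_rot: [-3.141, -0.002, 0.204]
force: [-0.2, -1.3, -0.8]
grip_width: 0.0942
grip_force: 0.0
```

```bash
python3 - <<'E'
from h import *
o=ctrl.get_obs();print(o['ee_pos'],o['eef_rot']);plan([.5633,-.1858,.346],[np.pi,0,.2043],o)
E
```

```text
[0.55580676 0.18010199 0.3391322 ] [-3.14145403e+00 -2.05666310e-03  2.04065860e-01]
t(50mm) before turning [-1.336  7.197 -0.141] after [-1.338  7.196 -0.137] rot [-0.0001 -0.0021 -0.0002]
```

>>> move_arm(
  increments=[
    [1,-0.122,0.654,-0.013,0,0,0],
    [1,-0.122,0.654,-0.013,0,0,0],
    [1,-0.122,0.654,-0.013,0,0,0],
    [1,-0.122,0.654,-0.013,0,0,0],
    [1,-0.122,0.654,-0.013,0,0,0],
    [1,-0.122,0.654,-0.013,0,0,0],
    [1,-0.122,0.654,-0.013,0,0,0],
    [1,-0.122,0.654,-0.013,0,0,0],
    [1,-0.122,0.654,-0.013,0,0,0],
    [1,-0.122,0.654,-0.013,0,0,0],
    [1,-0.122,0.654,-0.013,0,0,0],
    [1,0,0,0,0,0,0],
    [1,0,0,0,0,0,0],
  ],
)

```text
time_s: 9.15
ee_pos: [0.5627, -0.1859, 0.344]
eef_rot: [-3.14, 0.002, 0.203]
force: [0.0, -1.0, -0.4]
grip_width: 0.0939
grip_force: 0.0
```

```bash
python3 - <<'E'
from h import *
o=ctrl.get_obs();w=ctrl.camera('wrist');print(o['time_s'],o['ee_pos'],o['eef_rot'])
np.savez('w3.npz',color=w['color'],pose=wpose(w,o),K=w['K'],D=w['distortion'])
c=w['color'][80:280,190:450];cv2.imwrite('pics/w3.png',cv2.resize(c,(780,600),interpolation=3))
P=wpose(w,o)
psi=.2043;mid=np.array([.5484,-.2124,.25]);ex=np.array([np.cos(psi),np.sin(psi),0]);ey=np.array([-np.sin(psi),np.cos(psi),0])
hk=np.array([.5633,-.1858,.226])
for n,q in dict(sleeve_top=hk+[0,0,.013],apex=hk-.02*ex+[0,0,.032],ball=hk-.041*ex+[0,0,.004],barL=mid+.1*ey+[0,0,.0],barR=mid-.1*ey).items(): print(n,((proj(w,[q],P)[0]-[190,80])*3).round(1))
print([(np.round(c['centre'],0).tolist(),round(c['conf'],2)) for c in ctrl.cut_out('hook',w)])
E
```

```text
9.15 [ 0.56274043 -0.18590381  0.34396681] [-3.14021525e+00  1.82408906e-03  2.02786216e-01]
sleeve_top [396.  341.5]
apex [396.3 417.6]
ball [396.1 450.1]
barL [157.4 410.1]
barR [776.8 408.8]
[([200.0, 318.0], 0.66)]
```

View pics/w3.png

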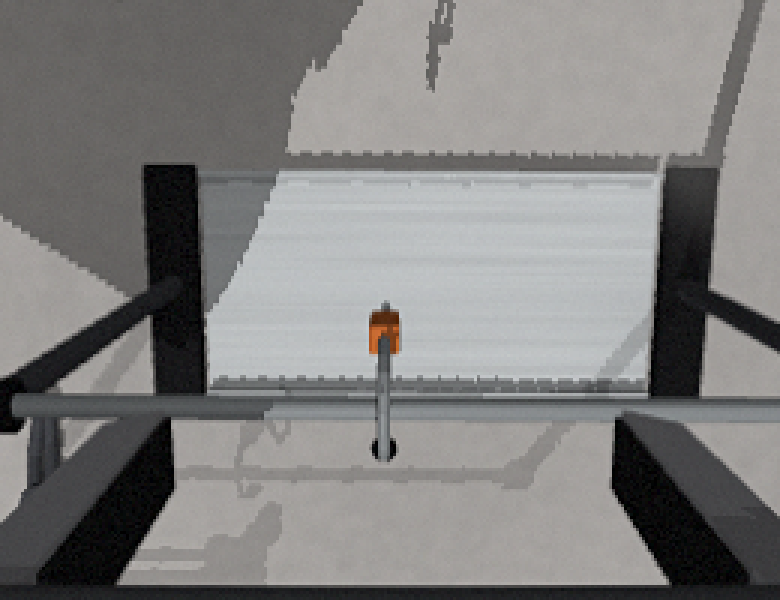

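The hook hangs square to the tool: sleeve at (385,332) and ball at (384,449), against a prediction of x=396. The offset is therefore about 3.4 mm toward +y, and the bar is where expected. I descend and grip.

>>> move_arm(
  increments=[
    [1,0.05,-0.067,0,0,0,0.005],
    [1,0,0,0.4,0,0,0],
    [1,0,0,0.4,0,0,0],
    [1,0,0,0.4,0,0,0],
    [1,0,0,0.4,0,0,0],
    [1,0,0,0.4,0,0,0],
    [1,0,0,0.3,0,0,0],
    [1,0,0,0.2,0,0,0],
    [0.6,0,0,0.2,0,0,0],
    [0.3,0,0,0,0,0,0],
    [0.3,0,0,0,0,0,0],
    [0.3,0,0,0,0,0,0],
  ],
  force=20,
)

```text
time_s: 10.45
ee_pos: [0.5651, -0.1821, 0.2112]
eef_rot: [3.141, -0.001, 0.199]
force: [-0.3, -0.2, -0.4]
grip_width: 0.0653
grip_force: 0.0
```

>>> move_arm(
  increments=[
    [0.2,0,0,0,0,0,0],
    [0.15,0,0,0,0,0,0],
    [0.1,0,0,0,0,0,0],
    [0.05,0,0,0,0,0,0],
    [0,0,0,0,0,0,0],
    [0,0,0,0,0,0,0],
    [0,0,0,0,0,0,0],
    [0,0,0,0,0,0,0],
  ],
  force=20,
)

```text
time_s: 11.25
ee_pos: [0.5649, -0.1821, 0.2104]
eef_rot: [3.142, 0.0, 0.199]
force: [-0.2, 0.5, 0.9]
grip_width: 0.0097
grip_force: 20.0
```

>>> move_arm(
  increments=[
    [0,0,0,-0.15,0,0,0],
    [0,0,0,-0.15,0,0,0],
    [0,0,0,-0.15,0,0,0],
    [0,0,0,-0.15,0,0,0],
    [0,0,0,-0.16,0,0,0],
    [0,0,0,0,0,0,0],
    [0,0.3,0,0,0,0,0],
    [0,0.4,0,0,0,0,0],
    [0,0.4,0,0,0,0,0],
    [0,0.3,0,0,0,0,0],
    [0,0,0,-0.3,0,0,0],
    [0,0,0,-0.5,0,0,0],
    [0,0,0,-0.5,0,0,0],
    [0,0,0,-0.3,0,0,0],
    [0,0,0,0,0,0,0],
    [0,0,0,0,0,0,0],
  ],
)

```text
time_s: 12.85
ee_pos: [0.6334, -0.1682, 0.3274]
eef_rot: [-3.141, 0.001, 0.199]
force: [0.7, -0.3, -1.4]
grip_width: 0.0098
grip_force: 20.0
```

```bash
python3 - <<'E'
from h import *
o=ctrl.get_obs();w=ctrl.camera('wrist');print(o['time_s'],o['ee_pos'],o['eef_rot'],o['grip_force'],o['grip_width'],o['force'])
np.savez('w4.npz',color=w['color'],pose=wpose(w,o),K=w['K'],D=w['distortion'])
c=w['color'][130:330,190:450];cv2.imwrite('pics/w4.png',cv2.resize(c,(780,600),interpolation=3))
P=wpose(w,o);T=np.eye(4);T[:3,:3]=R.from_euler('xyz',o['eef_rot']).as_matrix();T[:3,3]=o['ee_pos']
# hook frame -> tool (x same, y,z flipped), origin at tool (-2,0,-15.6)
for n,q in dict(tip=(-.6,0,-47.5),low=(-20,0,-57),apex=(-20,0,32),ball=(-41,0,4),sl=(0,0,13)).items():
    q=(np.array(q)*[1,-1,-1]+[-2,0,-15.6])/1000; q=T[:3,:3]@q+T[:3,3]; print(n,((proj(w,[q],P)[0]-[190,130])*3).round(1),q)
E
```

```text
12.85 [ 0.63341956 -0.16821329  0.32735255] [-3.14108048e+00  8.48587613e-04  1.98762015e-01] 19.999860227108 0.009820281878106666 [ 0.67030182 -0.32821296 -1.42221773]
tip [396.6 270.7] [ 0.63084099 -0.168716    0.29545477]
low [396.4 329.4] [ 0.61181408 -0.17254347  0.28597124]
apex [398.7 528.9] [ 0.61189712 -0.17257324  0.37497119]
ball [397.6 538.2] [ 0.59128446 -0.17671045  0.34698903]
sl [398.1 370.9] [ 0.63148562 -0.16861777  0.35595423]
```

View pics/w4.png

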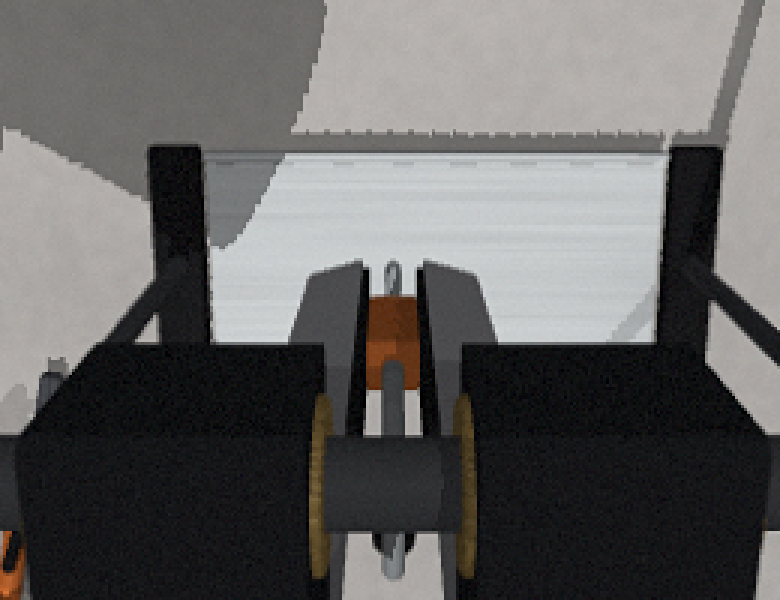

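The grip is good: the sleeve is between the pads, and the tip shows at (393,270) against a predicted (397,271). That is a 1 mm sideways camera bias, which I apply to the hole position. Plan:
- Tilt the hook nose-down 30° so the tip runs horizontally.
- Feed 16 mm through the hole.
- Rotate upright about the bend's centre.
- Lift.

```bash
cat > ins.py <<'E'
from fit import *
q=[0.48534322,0.19651407,-0.13858056,-0.48831864]
yaw=q[2];ex=np.array([np.cos(yaw),np.sin(yaw),0]);ey=np.array([-np.sin(yaw),np.cos(yaw),0]);ez=np.array([0,0,1.])
hole=pts([q[0],q[1],.008,q[2],q[3]])[3]-.0015*ex-.0011*ey   # strap mid-thickness, camera bias off
tip=np.array([-2.6,0,31.9])/1000;bend=np.array([-22,0,30.4])/1000
def rot(th): # nose-down tilt th; tool x->, y, z
    z=-np.cos(th)*ez-np.sin(th)*ex; y=-ey; return np.c_[np.cross(y,z),y,z]
def tcp(th,pt,w): return w-rot(th)@pt
E
python3 - <<'E'
from ins import *
th=np.pi/6;o=ctrl.get_obs()
A=tcp(th,tip,hole-.018*ex);rp=R.from_matrix(rot(th)).as_euler('xyz');print('hole',hole,'A',A,rp)
for s in (1,): plan(A+[0,0,.08],rp,o)
B=A+.034*ex
print('B-A in tool/50mm',rot(th).T@(.034*ex)/.05)
C=tcp(0,bend,B+rot(th)@bend);print('C',C)
d=th/6;dR=R.from_rotvec([0,d,0]).as_matrix()
for s in (1,-1):
    D=R.from_rotvec([0,s*d,0]).as_matrix();p=B.copy();M=rot(th)
    for i in range(6): p=p+M@(bend-D@bend);M=M@D
    print(s,'row',(bend-D@bend)/.05,s*d,'end',p,M[:,2])
E
```

```text
hole [0.48608872 0.18014159 0.10925993] A [0.48628845 0.18011374 0.13558614] [ 3.14159265  0.52359878 -0.13858056]
t(50mm) before turning [-1.503 -7.407  2.235] after [-2.242 -6.492  3.865] rot [ 0.0877 -0.5167  0.3297]
B-A in tool/50mm [ 5.88897275e-01 -4.33697048e-18 -3.40000000e-01]
C [0.5078274  0.1771096  0.15065897]
1 row [-0.05466502  0.         -0.0360349 ] 0.08726646259971647 end [0.5078274  0.1771096  0.15065897] [ 7.14508351e-17 -2.07426877e-17 -1.00000000e+00]
-1 row [0.05131636 0.         0.04066215] -0.08726646259971647 end [0.52300763 0.17499234 0.11640641] [-0.85772288  0.11963052 -0.5       ]
```

>>> move_arm(
  increments=[
    [0,-0.125,-0.4,0,0,0,0],
    [0,-0.125,-0.64,0,0,0,0],
    [0,-0.125,-0.64,0,0,0,0],
    [0,-0.125,-0.64,0,0,0,0],
    [0,-0.125,-0.64,0,0,0,0],
    [0,-0.125,-0.64,0,0,0,0],
    [0,-0.125,-0.64,0,0,0,0],
    [0,-0.125,-0.64,0,0,0,0],
    [0,-0.125,-0.64,0,0,0,0],
    [0,-0.125,-0.64,0,0,0,0],
    [0,-0.125,-0.64,0,0,0,0],
    [0,-0.125,-0.6,0,0,0,0],
    [0,0,0,0,0,0,0.113],
    [0,0,0,0,0,0,0.113],
    [0,0,0,0,0,0,0.112],
    [0,0,0,0,0,-0.131,0],
    [0,0,0,0,0,-0.131,0],
    [0,0,0,0,0,-0.131,0],
    [0,0,0,0,0,-0.131,0],
    [0,0,0,0,0,0,0],
  ],
)

```text
time_s: 14.9
ee_pos: [0.4876, 0.179, 0.3244]
eef_rot: [3.139, 0.534, -0.142]
force: [0.4, 0.0, -0.9]
grip_width: 0.0098
grip_force: 20.0
```

```bash
python3 - <<'E'
from ins import *
th=np.pi/6;A=tcp(th,tip,hole-.018*ex);rp=R.from_matrix(rot(th)).as_euler('xyz')
o=ctrl.get_obs();print(o['ee_pos'],o['eef_rot'],o['force']);plan(A+[0,0,.03],rp,o);plan(A,rp,o)
E
```

```text
[0.48755721 0.17904355 0.32436644] [ 3.13868751  0.53412352 -0.14222309] [ 0.37599157  0.02512182 -0.9000904 ]
t(50mm) before turning [ 1.592 -0.026  2.748] after [ 1.563 -0.018  2.764] rot [ 0.0011  0.0105 -0.0031]
t(50mm) before turning [ 1.898 -0.027  3.264] after [ 1.863 -0.018  3.284] rot [ 0.0011  0.0105 -0.0031]
```

>>> move_arm(
  increments=[
    [0,0,0,0,0.001,0.0105,-0.003],
    [0,0.223,-0.003,0.395,0,0,0],
    [0,0.223,-0.003,0.395,0,0,0],
    [0,0.223,-0.003,0.395,0,0,0],
    [0,0.223,-0.003,0.395,0,0,0],
    [0,0.223,-0.003,0.395,0,0,0],
    [0,0.223,-0.003,0.395,0,0,0],
    [0,0.223,-0.003,0.395,0,0,0],
    [0,0,0,0,0,0,0],
    [0,0,0,0,0,0,0],
    [0,0,0,0,0,0,0],
  ],
)

```text
time_s: 16.0
ee_pos: [0.4876, 0.1813, 0.1714]
eef_rot: [-3.138, 0.51, -0.135]
force: [-0.4, -0.4, -1.4]
grip_width: 0.0098
grip_force: 20.0
```

```bash
python3 - <<'E'
from ins import *
th=np.pi/6;A=tcp(th,tip,hole-.018*ex);rp=R.from_matrix(rot(th)).as_euler('xyz')
o=ctrl.get_obs();print(o['ee_pos'],o['eef_rot'],o['force']);plan(A,rp,o)
w=ctrl.camera('wrist')
c=w['color'][130:330,190:450];cv2.imwrite('pics/w5.png',cv2.resize(c,(780,600),interpolation=3))
P=wpose(w,o);M=R.from_euler('xyz',o['eef_rot']).as_matrix()
f2=lambda X:((proj(w,[X],P)[0]-[190,130])*3).round(1)
print('tip',f2(o['ee_pos']+M@tip),'hole pred (uncorrected)',f2(hole+.0015*ex+.0011*ey), 'board corners',[f2(x) for x in pts([q[0],q[1],.008,q[2],q[3]])])
E
```

```text
[0.48755124 0.18132381 0.17140754] [-3.1378049   0.50999457 -0.13477821] [-0.396338   -0.36819206 -1.35368506]
t(50mm) before turning [0.331 0.03  0.636] after [0.339 0.027 0.631] rot [-0.0019 -0.0136  0.0033]
tip [397.3 269.5] hole pred (uncorrected) [398.8 124.2] board corners [array([171.1,  86.1]), array([521.2,  87.1]), array([346.6,  63.8]), array([398.8, 124.2]), array([380. , 159.3]), array([454.7, 134.1]), array([300.5,  60. ]), array([368.2,  40.7])]
```

View pics/w5.png

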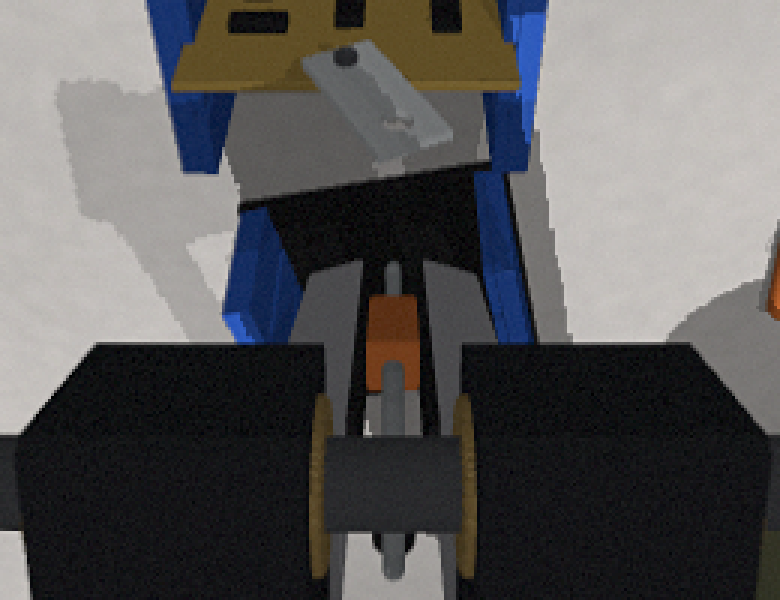

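The strap hole shows at crop (398,123), where the fit puts it at (399,124), so the fit holds. The hook tip is at (393,268). I go to the pre-insert pose.

>>> move_arm(
  increments=[
    [0,0,0,0,-0.002,-0.0136,0.003],
    [0,0.085,0.007,0.158,0,0,0],
    [0,0.085,0.007,0.158,0,0,0],
    [0,0.085,0.007,0.158,0,0,0],
    [0,0.084,0.006,0.157,0,0,0],
    [0,0,0,0,0,0,0],
    [0,0,0,0,0,0,0],
    [0,0,0,0,0,0,0],
    [0,0,0,0,0,0,0],
  ],
)

```text
time_s: 16.95
ee_pos: [0.4859, 0.1799, 0.1342]
eef_rot: [3.141, 0.526, -0.139]
force: [-0.3, -0.0, -0.2]
grip_width: 0.0098
grip_force: 20.0
```

```bash
python3 - <<'E'
from ins import *
th=np.pi/6;A=tcp(th,tip,hole-.018*ex);rp=R.from_matrix(rot(th)).as_euler('xyz')
for i in range(2):
    o=ctrl.get_obs();print(o['ee_pos'],o['eef_rot'],o['force']);plan(A,rp,o);
    M=R.from_euler('xyz',o['eef_rot']).as_matrix();d=o['ee_pos']+M@tip-hole;print('tip-hole mm board axes',(np.array([d@ex,d@ey,d@ez])*1000).round(2))
    w=ctrl.camera('wrist')
P=wpose(w,o);print('hole px',proj(w,[hole+.0015*ex+.0011*ey],P))
s=ctrl.camera('side');print(proj(s,[hole,o['ee_pos']+M@tip]))
c=s['color'][170:240,210:290];cv2.imwrite('pics/s6.png',cv2.resize(c,(680,595),interpolation=3))
E
```

```text
[0.48593496 0.17993024 0.13421327] [ 3.14085849  0.52639601 -0.13904829] [-0.25453643 -0.02159267 -0.20639563]
t(50mm) before turning [-0.008 -0.005 -0.027] after [-0.008 -0.005 -0.027] rot [ 0.0005  0.0028 -0.0004]
tip-hole mm board axes [-18.4   -0.25  -1.32]
[0.4859114  0.17990631 0.13415387] [ 3.14082006  0.52646825 -0.13908686] [-0.12210858  0.81391227 -0.08044321]
t(50mm) before turning [-0.008 -0.005 -0.028] after [-0.008 -0.005 -0.028] rot [ 0.0005  0.0029 -0.0004]
tip-hole mm board axes [-18.42  -0.27  -1.38]
hole px [[320.57311536 202.22721133]]
[[239.15399921 199.97353433]
 [232.75019405 202.93455271]]
```

View pics/s6.png

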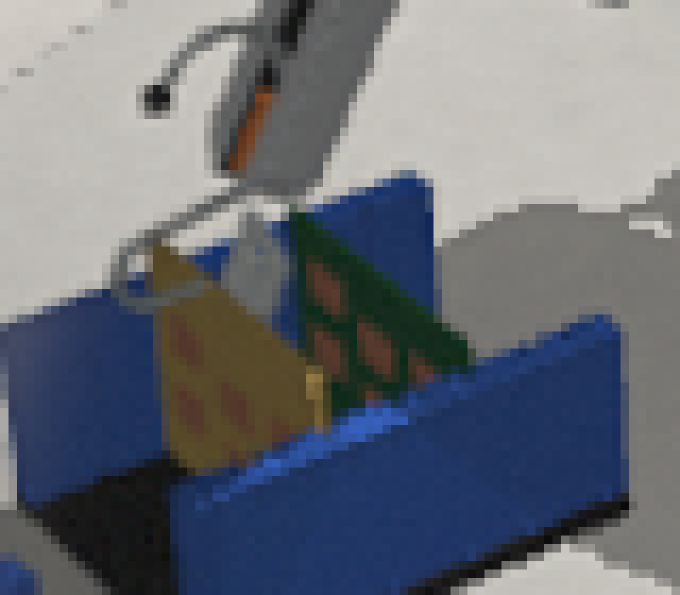

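The side view shows the tip at (200,287) behind the strap, within 1 px of prediction, and the board and gripper are clear. I correct the 1.4 mm sag and feed in.

>>> move_arm(
  increments=[
    [0,-0.008,-0.005,-0.027,0,0.003,0],
    [0,0,0,0,0,0,0],
    [0,0.035,0,-0.02,0,0,0],
    [0,0.035,0,-0.02,0,0,0],
    [0,0.035,0,-0.02,0,0,0],
    [0,0.035,0,-0.02,0,0,0],
    [0,0.035,0,-0.02,0,0,0],
    [0,0.035,0,-0.02,0,0,0],
    [0,0,0,0,0,0,0],
    [0,0,0,0,0,0,0],
    [0,0,0,0,0,0,0],
  ],
)

```text
time_s: 18.2
ee_pos: [0.498, 0.1784, 0.1352]
eef_rot: [3.141, 0.524, -0.139]
force: [0.6, 1.0, 0.1]
grip_width: 0.0099
grip_force: 20.0
```

```bash
cat > st.py <<'E'
from ins import *
o=ctrl.get_obs();print(o['time_s'],o['eef_rot'],'F',o['force'].round(2),'M',o['moment'].round(3))
M=R.from_euler('xyz',o['eef_rot']).as_matrix();d=o['ee_pos']+M@tip-hole;print('tip-hole mm board axes',(np.array([d@ex,d@ey,d@ez])*1000).round(2))
E
python3 st.py
```

```text
18.2 [ 3.14053271  0.52414685 -0.13923098] F [0.6 1.  0.1] M [-0.024 -0.133  0.024]
tip-hole mm board axes [-6.14 -0.08 -0.42]
```

>>> move_arm(
  increments=[
    [0,0.013,0,-0.017,0,0,0],
    [0,0.017,0,-0.01,0,0,0],
    [0,0.017,0,-0.01,0,0,0],
    [0,0.017,0,-0.01,0,0,0],
    [0,0.017,0,-0.01,0,0,0],
    [0,0,0,0,0,0,0],
    [0,0,0,0,0,0,0],
  ],
)

```text
time_s: 18.9
ee_pos: [0.503, 0.1777, 0.1356]
eef_rot: [3.141, 0.524, -0.139]
force: [0.4, 0.1, -0.5]
grip_width: 0.0098
grip_force: 20.0
```

```bash
python3 st.py
```

```text
18.9 [ 3.14058407  0.52414716 -0.13924477] F [ 0.36  0.12 -0.49] M [-0.069 -0.152 -0.009]
tip-hole mm board axes [-1.14 -0.08 -0.02]
```

>>> move_arm(
  increments=[
    [0,0.017,0,-0.01,0,0,0],
    [0,0.017,0,-0.01,0,0,0],
    [0,0.017,0,-0.01,0,0,0],
    [0,0.017,0,-0.01,0,0,0],
    [0,0.017,0,-0.01,0,0,0],
    [0,0.017,0,-0.01,0,0,0],
    [0,0,0,0,0,0,0],
    [0,0,0,0,0,0,0],
  ],
)

```text
time_s: 19.7
ee_pos: [0.5089, 0.1769, 0.1356]
eef_rot: [3.141, 0.524, -0.139]
force: [0.5, 0.2, -0.3]
grip_width: 0.0103
grip_force: 20.0
```

```bash
python3 st.py; python3 - <<'E'
from ins import *
w=ctrl.camera('wrist');c=w['color'][130:330,190:450];cv2.imwrite('pics/w7.png',cv2.resize(c,(780,600),interpolation=3))
E
```

```text
19.7 [ 3.14052524  0.52408161 -0.13924903] F [ 0.48  0.22 -0.34] M [-0.014 -0.124  0.032]
tip-hole mm board axes [ 4.79 -0.08  0.05]
```

View pics/w7.png

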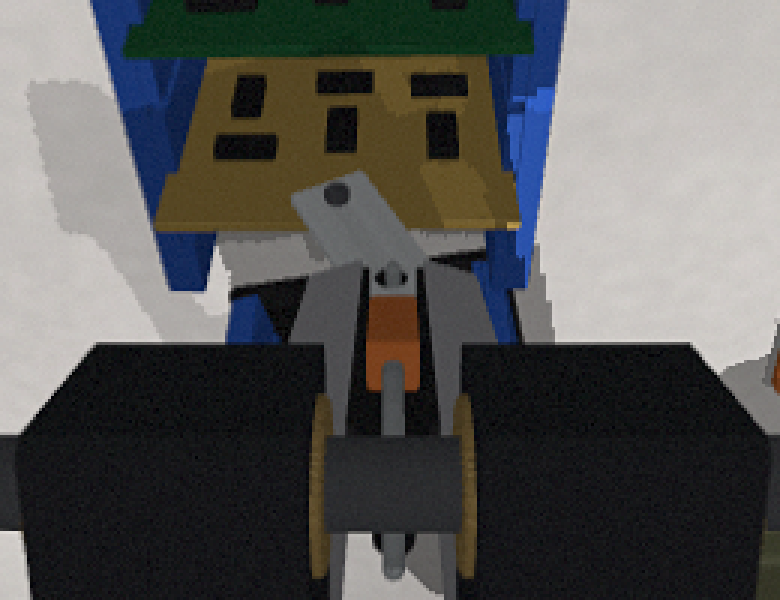

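The tip shows centred in the hole at (392,276). I feed the remaining 11 mm.

>>> move_arm(
  increments=[
    [0,0.017,0,-0.01,0,0,0],
    [0,0.017,0,-0.01,0,0,0],
    [0,0.017,0,-0.01,0,0,0],
    [0,0.017,0,-0.01,0,0,0],
    [0,0.017,0,-0.01,0,0,0],
    [0,0.017,0,-0.01,0,0,0],
    [0,0.017,0,-0.01,0,0,0],
    [0,0.017,0,-0.01,0,0,0],
    [0,0.017,0,-0.01,0,0,0],
    [0,0.017,0,-0.01,0,0,0],
    [0,0.017,0,-0.01,0,0,0],
    [0,0,0,0,0,0,0],
    [0,0,0,0,0,0,0],
  ],
)

```text
time_s: 21.05
ee_pos: [0.5196, 0.1754, 0.1357]
eef_rot: [3.141, 0.524, -0.139]
force: [0.0, 0.3, -1.2]
grip_width: 0.01
grip_force: 20.0
```

```bash
python3 st.py
```

```text
21.05 [ 3.14052865  0.52422513 -0.13921348] F [ 0.02  0.26 -1.21] M [-0.041 -0.131  0.037]
tip-hole mm board axes [15.59 -0.07  0.1 ]
```

Now I rotate the hook upright about its bend centre, in two halves.

>>> move_arm(
  increments=[
    [0,-0.0269,0,-0.0186,0,0.0436,0],
    [0,-0.0269,0,-0.0186,0,0.0436,0],
    [0,-0.0269,0,-0.0186,0,0.0436,0],
    [0,-0.0269,0,-0.0186,0,0.0436,0],
    [0,-0.0269,0,-0.0186,0,0.0436,0],
    [0,-0.0269,0,-0.0186,0,0.0436,0],
    [0,0,0,0,0,0,0],
  ],
)

```text
time_s: 21.75
ee_pos: [0.5142, 0.1764, 0.1448]
eef_rot: [3.141, 0.261, -0.138]
force: [-0.3, 0.4, -0.1]
grip_width: 0.0095
grip_force: 20.0
```

>>> move_arm(
  increments=[
    [0,-0.0269,0,-0.0186,0,0.0436,0],
    [0,-0.0269,0,-0.0186,0,0.0436,0],
    [0,-0.0269,0,-0.0186,0,0.0436,0],
    [0,-0.0269,0,-0.0186,0,0.0436,0],
    [0,-0.0269,0,-0.0186,0,0.0436,0],
    [0,-0.0269,0,-0.0186,0,0.0436,0],
    [0,0,0,0,0,0,0],
    [0,0,0,0,0,0,0],
  ],
)

```text
time_s: 22.55
ee_pos: [0.5075, 0.1771, 0.1508]
eef_rot: [3.141, 0.003, -0.139]
force: [0.8, 0.4, -0.8]
grip_width: 0.0099
grip_force: 20.0
```

```bash
python3 st.py;  python3 - <<'E'
from ins import *
o=ctrl.get_obs();M=R.from_euler('xyz',o['eef_rot']).as_matrix();d=o['ee_pos']+M@np.array([-.022,0,.0414])-hole;print('low-hole',(np.array([d@ex,d@ey,d@ez])*1000).round(2),o['ee_pos'])
E
```

```text
22.55 [ 3.14063813e+00  2.67988062e-03 -1.38686795e-01] F [ 0.85  0.4  -0.8 ] M [ 0.034  0.183 -0.017]
tip-hole mm board axes [18.96 -0.06  9.66]
low-hole [-0.47 -0.07  0.21] [0.50752162 0.17712029 0.15081325]
```

>>> move_arm(
  increments=[
    [0,0,0,-0.02,0,0,0],
    [0,0,0,-0.02,0,0,0],
    [0,0,0,-0.02,0,0,0],
    [0,0,0,-0.02,0,0,0],
    [0,0,0,-0.02,0,0,0],
    [0,0,0,-0.02,0,0,0],
    [0,0,0,-0.02,0,0,0],
    [0,0,0,-0.02,0,0,0],
    [0,0,0,-0.02,0,0,0],
    [0,0,0,-0.02,0,0,0],
    [0,0,0,0,0,0,0],
  ],
)

```text
time_s: 23.65
ee_pos: [0.5076, 0.1771, 0.161]
eef_rot: [3.141, 0.001, -0.139]
force: [-0.1, 0.2, -1.3]
grip_width: 0.0098
grip_force: 20.0
```

>>> move_arm(
  increments=[
    [0,0,0,-0.05,0,0,0],
    [0,0,0,-0.05,0,0,0],
    [0,0,0,-0.05,0,0,0],
    [0,0,0,-0.05,0,0,0],
    [0,0,0,-0.05,0,0,0],
    [0,0,0,0,0,0,0],
  ],
)

```text
time_s: 24.25
ee_pos: [0.5076, 0.1772, 0.1737]
eef_rot: [3.141, 0.0, -0.139]
force: [0.6, 0.7, -1.6]
grip_width: 0.0097
grip_force: 20.0
```

```bash
python3 st.py
```

```text
24.25 [ 3.14096638e+00  3.54597817e-04 -1.38681070e-01] F [ 0.62  0.68 -1.64] M [0.045 0.128 0.029]
tip-hole mm board axes [1.915e+01 2.000e-02 3.255e+01]
```

>>> move_arm(
  increments=[
    [0,0,0,-0.05,0,0,0],
    [0,0,0,-0.05,0,0,0],
    [0,0,0,-0.05,0,0,0],
    [0,0,0,-0.05,0,0,0],
    [0,0,0,-0.05,0,0,0],
    [0,0,0,-0.05,0,0,0],
    [0,0,0,-0.05,0,0,0],
    [0,0,0,-0.05,0,0,0],
    [0,0,0,-0.05,0,0,0],
    [0,0,0,-0.05,0,0,0],
    [0,0,0,-0.05,0,0,0],
    [0,0,0,-0.05,0,0,0],
    [0,0,0,-0.05,0,0,0],
    [0,0,0,-0.05,0,0,0],
    [0,0,0,-0.05,0,0,0],
    [0,0,0,-0.05,0,0,0],
  ],
)

```text
time_s: 25.85
ee_pos: [0.5076, 0.1772, 0.2135]
eef_rot: [3.141, 0.001, -0.139]
force: [-0.3, 0.2, -1.8]
grip_width: 0.0096
grip_force: 20.0
```

>>> move_arm(
  increments=[
    [0,0,0,-0.06,0,0,0],
    [0,0,0,-0.06,0,0,0],
    [0,0,0,-0.08,0,0,0],
    [0,0,0,-0.1,0,0,0],
    [0,0,0,-0.15,0,0,0],
    [0,0,0,-0.2,0,0,0],
    [0,0,0,-0.25,0,0,0],
    [0,0,0,-0.25,0,0,0],
    [0,0,0,-0.25,0,0,0],
    [0,0,0,-0.25,0,0,0],
    [0,0,0,-0.25,0,0,0],
    [0,0,0,-0.2,0,0,0],
    [0,0,0,-0.1,0,0,0],
    [0,0,0,0,0,0,0],
    [0,0,0,0,0,0,0],
    [0,0,0,0,0,0,0],
  ],
)

```text
time_s: 27.45
ee_pos: [0.5075, 0.1772, 0.3227]
eef_rot: [3.14, 0.002, -0.139]
force: [0.6, 0.4, -2.2]
grip_width: 0.0101
grip_force: 20.0
```

```bash
python3 - <<'E'
from h import *
o=ctrl.get_obs();print(o['time_s'],o['ee_pos'],o['eef_rot'],o['force'])
s=ctrl.camera('side')
for c in ctrl.cut_out('board',s)[:3]:
    r,k=np.where(c['mask']);print(c['conf'],c['centre'],r.min(),r.max(),k.min(),k.max())
print(proj(s,[o['ee_pos'],o['ee_pos']-[.022,0,.15]]))
psi=.199;ex=np.array([np.cos(psi),np.sin(psi),0]);g=np.array([.5649,-.1821,.2104])
plan(g+.068*ex+[0,0,.12],[np.pi,0,psi],o)
E
```

```text
27.45 [0.50752725 0.17720145 0.32268868] [ 3.14034888e+00  1.88089659e-03 -1.38723935e-01] [ 0.63351577  0.36510124 -2.18330179]
0.91 [156.9, 236.0] 133 180 223 249
0.68 [210.8, 250.1] 196 217 244 263
[[240.73431207 117.46202163]
 [237.81521986 178.20844818]]
t(50mm) before turning [ 3.413  6.508 -0.153] after [ 1.064  7.271 -0.154] rot [ 0.0009  0.0021 -0.3377]
```

The board hangs on the hook clear of the rack, at about (236,157) in the side picture. I transport it gently: turn the yaw, move +x first, then along the bar.

>>> move_arm(
  increments=[
    [0,0,0,0,0,0,-0.02],
    [0,0,0,0,0,0,-0.05],
    [0,0,0,0,0,0,-0.06],
    [0,0,0,0,0,0,-0.07],
    [0,0,0,0,0,0,-0.06],
    [0,0,0,0,0,0,-0.05],
    [0,0,0,0,0,0,-0.028],
    [0,0.03,0,-0.02,0,0,0],
    [0,0.07,0,-0.02,0,0,0],
    [0,0.11,0,-0.02,0,0,0],
    [0,0.15,0,-0.02,0,0,0],
    [0,0.174,0,-0.02,0,0,0],
    [0,0.17,0,-0.02,0,0,0],
    [0,0.15,0,-0.02,0,0,0],
    [0,0.11,0,-0.01,0,0,0],
    [0,0.07,0,0,0,0,0],
    [0,0.03,0,0,0,0,0],
  ],
)

```text
time_s: 29.25
ee_pos: [0.5601, 0.1878, 0.3305]
eef_rot: [3.141, 0.001, 0.199]
force: [-0.3, -0.2, -1.5]
grip_width: 0.0097
grip_force: 20.0
```

>>> move_arm(
  increments=[
    [0,0,0.06,0,0,0,0],
    [0,0,0.12,0,0,0,0],
    [0,0,0.18,0,0,0,0],
    [0,0,0.24,0,0,0,0],
    [0,0,0.3,0,0,0,0],
    [0,0,0.36,0,0,0,0],
    [0,0,0.396,0,0,0,0],
    [0,0,0.396,0,0,0,0],
    [0,0,0.396,0,0,0,0],
    [0,0,0.396,0,0,0,0],
    [0,0,0.396,0,0,0,0],
    [0,0,0.396,0,0,0,0],
    [0,0,0.396,0,0,0,0],
    [0,0,0.396,0,0,0,0],
    [0,0,0.396,0,0,0,0],
    [0,0,0.396,0,0,0,0],
    [0,0,0.396,0,0,0,0],
    [0,0,0.396,0,0,0,0],
    [0,0,0.36,0,0,0,0],
    [0,0,0.3,0,0,0,0],
  ],
)

```text
time_s: 31.25
ee_pos: [0.6261, -0.1409, 0.3308]
eef_rot: [3.141, 0.001, 0.199]
force: [-0.0, -1.2, -0.5]
grip_width: 0.0097
grip_force: 20.0
```

>>> move_arm(
  increments=[
    [0,0,0.24,0,0,0,0],
    [0,0,0.18,0,0,0,0],
    [0,0,0.12,0,0,0,0],
    [0,0,0.06,0,0,0,0],
    [0,0,0,0,0,0,0],
    [0,0,0,0,0,0,0],
  ],
)

```text
time_s: 31.85
ee_pos: [0.6318, -0.1682, 0.331]
eef_rot: [3.141, 0.001, 0.2]
force: [0.4, -0.6, -1.8]
grip_width: 0.0103
grip_force: 20.0
```

```bash
python3 - <<'E'
from h import *
o=ctrl.get_obs();print(o['time_s'],o['ee_pos'],o['eef_rot'],o['force'],o['grip_width'])
psi=.199;ex=np.array([np.cos(psi),np.sin(psi),0]);g=np.array([.5649,-.1821,.2104])
plan(g+.068*ex+[0,0,.038],[np.pi,0,psi],o)
E
```

```text
31.85 [ 0.63182222 -0.16819045  0.33098051] [3.14111515e+00 1.09903546e-03 1.99780224e-01] [ 0.40180926 -0.63876572 -1.80428122] 0.010270308208415055
t(50mm) before turning [-0.005  0.007  1.652] after [-0.007  0.008  1.652] rot [0.0005 0.0011 0.0008]
```

>>> move_arm(
  increments=[
    [0,0,0,0.06,0,0,0],
    [0,0,0,0.12,0,0,0],
    [0,0,0,0.18,0,0,0],
    [0,0,0,0.24,0,0,0],
    [0,0,0,0.24,0,0,0],
    [0,0,0,0.24,0,0,0],
    [0,0,0,0.21,0,0,0],
    [0,0,0,0.18,0,0,0],
    [0,0,0,0.12,0,0,0],
    [0,0,0,0.06,0,0,0],
    [0,0,0,0,0,0,0],
    [0,0,0,0,0,0,0],
    [0,0,0,0,0,0,0],
  ],
)

```text
time_s: 33.15
ee_pos: [0.6319, -0.1687, 0.2489]
eef_rot: [3.141, 0.0, 0.199]
force: [0.1, -0.4, -1.6]
grip_width: 0.0095
grip_force: 20.0
```

```bash
python3 - <<'E'
from h import *
o=ctrl.get_obs();print(o['time_s'],o['ee_pos'],o['eef_rot'],o['force'],o['grip_width'])
psi=.199;ex=np.array([np.cos(psi),np.sin(psi),0]);g=np.array([.5649,-.1821,.2104])
plan(g+[0,0,.038],[np.pi,0,psi],o)
s=ctrl.camera('side');c=s['color'][150:300,300:500];cv2.imwrite('pics/s8.png',cv2.resize(c,(800,600),interpolation=3))
E
```

```text
33.15 [ 0.63186338 -0.16872737  0.24893607] [3.14065401e+00 4.17237723e-04 1.99326080e-01] [ 0.0510224  -0.38088241 -1.64787869] 0.009481192018008858
t(50mm) before turning [-1.366 -0.003  0.011] after [-1.366 -0.003  0.011] rot [0.0009 0.0004 0.0003]
```

View pics/s8.png

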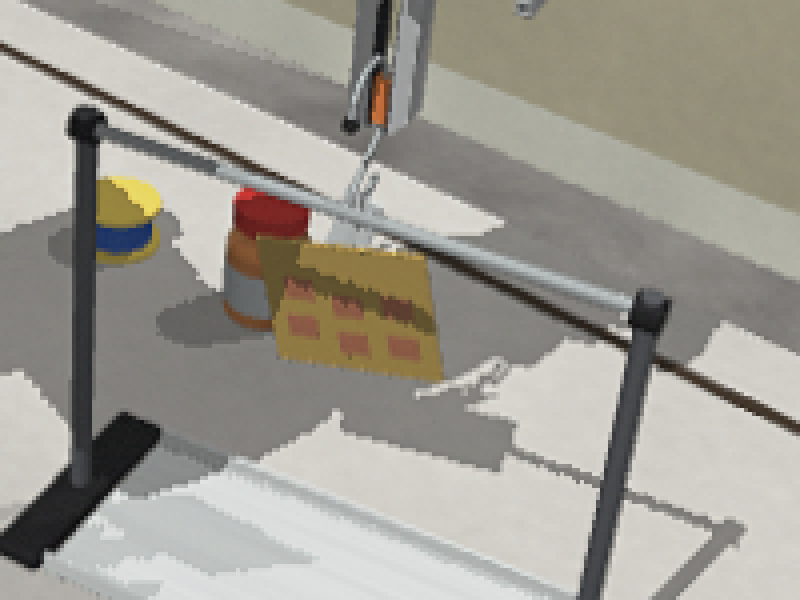

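The picture shows the board hanging from the hook at (350,310), beyond the bar, with nothing touching. I move −x over the bar.

>>> move_arm(
  increments=[
    [0,-0.03,0,0,0,0,0],
    [0,-0.06,0,0,0,0,0],
    [0,-0.09,0,0,0,0,0],
    [0,-0.12,0,0,0,0,0],
    [0,-0.13,0,0,0,0,0],
    [0,-0.13,0,0,0,0,0],
    [0,-0.13,0,0,0,0,0],
    [0,-0.13,0,0,0,0,0],
    [0,-0.13,0,0,0,0,0],
    [0,-0.12,0,0,0,0,0],
    [0,-0.12,0,0,0,0,0],
    [0,-0.09,0,0,0,0,0],
    [0,-0.06,0,0,0,0,0],
    [0,-0.026,0,0,0,0,0],
    [0,0,0,0,0,0,0],
    [0,0,0,0,0,0,0],
  ],
)

```text
time_s: 34.8
ee_pos: [0.5649, -0.1822, 0.2485]
eef_rot: [3.141, 0.001, 0.199]
force: [-0.2, -0.3, -2.0]
grip_width: 0.0096
grip_force: 20.0
```

>>> move_arm(
  increments=[
    [0,0,0,0.03,0,0,0],
    [0,0,0,0.06,0,0,0],
    [0,0,0,0.08,0,0,0],
    [0,0,0,0.08,0,0,0],
    [0,0,0,0.08,0,0,0],
    [0,0,0,0.08,0,0,0],
    [0,0,0,0.08,0,0,0],
    [0,0,0,0.07,0,0,0],
    [0,0,0,0.06,0,0,0],
    [0,0,0,0.04,0,0,0],
    [0,0,0,0.02,0,0,0],
    [0,0,0,0,0,0,0],
    [0,0,0,0,0,0,0],
    [0,0,0,0,0,0,0],
  ],
)

```text
time_s: 36.2
ee_pos: [0.5648, -0.1823, 0.2147]
eef_rot: [3.141, 0.001, 0.199]
force: [0.2, 0.2, -1.9]
grip_width: 0.0098
grip_force: 20.0
```

```bash
python3 - <<'E'
from h import *
o=ctrl.get_obs();print(o['time_s'],o['ee_pos'],o['force'],o['moment'],o['grip_width'])
plan([.5649,-.1821,.2104],[np.pi,0,.199],o)
E
```

```text
36.2 [ 0.56480361 -0.18226862  0.21466996] [ 0.21677987  0.21639213 -1.94995483] [-0.03168663  0.12095737  0.06877063] 0.00981164284376672
t(50mm) before turning [ 0.003 -0.003  0.085] after [ 0.003 -0.003  0.085] rot [0.0007 0.0009 0.0003]
```

>>> move_arm(
  increments=[
    [0,0,0,0.01,0,0,0],
    [0,0,0,0.01,0,0,0],
    [0,0,0,0.01,0,0,0],
    [0,0,0,0.01,0,0,0],
    [0,0,0,0.01,0,0,0],
    [0,0,0,0.01,0,0,0],
    [0,0,0,0.01,0,0,0],
    [0,0,0,0.006,0,0,0],
    [0,0,0,0,0,0,0],
    [0,0,0,0,0,0,0],
  ],
)

```text
time_s: 37.2
ee_pos: [0.5647, -0.1822, 0.2107]
eef_rot: [3.141, 0.001, 0.199]
force: [-0.1, 0.1, -1.6]
grip_width: 0.0099
grip_force: 20.0
```

>>> move_arm(
  increments=[
    [0,0,0,0.006,0,0,0],
    [0,0,0,0,0,0,0],
    [0,0,0,0,0,0,0],
  ],
)

```text
time_s: 37.5
ee_pos: [0.5647, -0.1822, 0.2104]
eef_rot: [3.141, 0.001, 0.199]
force: [0.1, 0.3, -0.4]
grip_width: 0.0101
grip_force: 20.0
```

>>> move_arm(
  increments=[
    [0,0,0,0.006,0,0,0],
    [0,0,0,0,0,0,0],
    [0,0,0,0,0,0,0],
  ],
)

```text
time_s: 37.8
ee_pos: [0.5648, -0.1823, 0.2103]
eef_rot: [3.141, 0.001, 0.199]
force: [-1.0, 0.2, 0.7]
grip_width: 0.0096
grip_force: 20.0
```

The bar has taken the weight: the vertical tool force went from −1.9 to +0.7 N. I ease the grip and open slowly.

>>> move_arm(
  increments=[
    [0,0,0,0,0,0,0],
    [0,0,0,0,0,0,0],
    [0,0,0,0,0,0,0],
  ],
  force=5,
)

```text
time_s: 38.1
ee_pos: [0.5647, -0.1822, 0.2102]
eef_rot: [3.141, 0.001, 0.199]
force: [-0.2, 0.3, 1.3]
grip_width: 0.0101
grip_force: 5.0
```

>>> move_arm(
  increments=[
    [0.11,0,0,0,0,0,0],
    [0.12,0,0,0,0,0,0],
    [0.14,0,0,0,0,0,0],
    [0.17,0,0,0,0,0,0],
    [0.2,0,0,0,0,0,0],
    [0.25,0,0,0,0,0,0],
    [0.3,0,0,0,0,0,0],
    [0.4,0,0,0,0,0,0],
    [0.5,0,0,0,0,0,0],
    [0.6,0,0,0,0,0,0],
    [0.7,0,0,0,0,0,0],
    [0.7,0,0,0,0,0,0],
    [0.7,0,0,0,0,0,0],
  ],
)

```text
time_s: 39.4
ee_pos: [0.5647, -0.1822, 0.2101]
eef_rot: [3.141, 0.001, 0.199]
force: [-0.0, -0.3, 0.3]
grip_width: 0.0655
grip_force: 0.0
```

>>> move_arm(
  increments=[
    [0.7,0,0,-0.1,0,0,0],
    [0.7,0,0,-0.2,0,0,0],
    [0.7,0,0,-0.3,0,0,0],
    [0.7,0,0,-0.4,0,0,0],
    [0.7,0,0,-0.4,0,0,0],
    [0.7,0,0,-0.4,0,0,0],
    [0.7,0,0,-0.4,0,0,0],
    [0.7,0,0,0,0,0,0],
    [0.7,0,0,0,0,0,0],
    [0.7,0,0,0,0,0,0],
    [0.7,0,0,0,0,0,0],
    [0.7,0,0,0,0,0,0],
    [0.7,0,0,0,0,0,0],
    [0.7,0,0,0,0,0,0],
    [0.7,0,0,0,0,0,0],
    [0.7,0,0,0,0,0,0],
    [0.7,0,0,0,0,0,0],
    [0.7,0,0,0,0,0,0],
  ],
)

```text
time_s: 41.2
ee_pos: [0.5648, -0.1822, 0.3201]
eef_rot: [3.141, 0.001, 0.199]
force: [-0.6, 0.3, 0.8]
grip_width: 0.0657
grip_force: 0.0
```

```bash
python3 - <<'E'
from h import *
prev=None
for i in range(5):
    s=ctrl.camera('side');g=s['color'][150:300,330:480].astype(int)
    if prev is not None: d=np.abs(g-prev).max(2);print(ctrl.get_obs()['time_s'],(d>40).sum())
    prev=g
for c in ctrl.cut_out('board',s)[:3]: print(c['conf'],c['centre'],c['mask'].sum())
print([(c['conf'],c['centre']) for c in ctrl.cut_out('hook',s)[:2]])
E
```

```text
41.3 0
41.35 0
41.4 0
41.45 0
0.65 [209.3, 249.7] 306
0.57 [254.5, 370.7] 1387
[(0.56, [209.7, 378.1])]
```

>>> move_arm(
  increments=[
    [0.7,0,0,0,0,0,0],
    [0.7,0,0,0,0,0,0],
    [0.7,0,0,0,0,0,0],
    [0.7,0,0,0,0,0,0],
    [0.7,0,0,0,0,0,0],
    [0.7,0,0,0,0,0,0],
    [0.7,0,0,0,0,0,0],
    [0.7,0,0,0,0,0,0],
    [0.7,0,0,0,0,0,0],
    [0.7,0,0,0,0,0,0],
    [0.7,0,0,0,0,0,0],
    [0.7,0,0,0,0,0,0],
    [0.7,0,0,0,0,0,0],
    [0.7,0,0,0,0,0,0],
    [0.7,0,0,0,0,0,0],
    [0.7,0,0,0,0,0,0],
    [0.7,0,0,0,0,0,0],
    [0.7,0,0,0,0,0,0],
    [0.7,0,0,0,0,0,0],
    [0.7,0,0,0,0,0,0],
  ],
)

```text
time_s: 43.55
ee_pos: [0.5648, -0.1821, 0.3201]
eef_rot: [3.141, 0.001, 0.199]
force: [-0.1, 0.0, 0.0]
grip_width: 0.0656
grip_force: 0.0
```

```bash
python3 -c "
from h import *
print(ctrl.hand_in())"
```

```text
the job is handed in; nothing more can be done
None
```

The hook and the lacquered board are hanging on the drying bar, released and still in the last pictures, and the job was handed in at about 43.6 s of the 72 s; the hand-in gave no verdict.

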